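# Check a linear slide jig against the 40 mm gauge block

### The job

Check the slide jig with the 40 mm gauge: lay the steel gauge block with the blue band lengthwise on the jig's bed, between the red carriage and the end stop, then slide the carriage along its track by the black knob until the block is held snug and square between carriage and stop. Then press the green button fully down to store the reading, and let go of everything. Leave the red-banded and yellow-banded gauge blocks where they lie.

Things in the scene. Friction and masses are not known exactly. Their poses are not given: they have to be found in the camera images.
- jig: Fixed slide jig. Origin: centre of its underside on the table; x axis along the track towards the end stop, y to the left of it, z up. Aluminium base plate: x -155 to +175 mm, y +-55 mm, 18 mm high.
- bed_mid (a point): Point on top of the jig's flat steel bed, right above the jig's origin, 30 mm above the table; axes as the jig's. The bed is 48 mm wide (y +-24 mm), x -150 to +160 mm, without side walls.
- head_edge (a point): Middle of the lower robot-side edge of the light grey readout head over the stop end, at jig x = +65 mm, 185 mm above the table; nothing hangs over the bed before it (smaller x). The head: x +65 to +175, y +-55, 185 to 240 mm above the table. The knob ends up under this edge, where an upright gripper strikes the head: lean the tool 30 to 45 degrees, fingers pointing down and along jig +x.
- stop_face (a point): Middle of the end stop's face: jig x = +130 mm, y = 0, 42 mm above the table (half-way up a gauge block lying on the bed). Axes as the jig's. The stop is 48 mm wide and 30 mm high above the bed.
- carriage (a joint): Position of the red carriage along the track, m, growing towards the stop. The gap from its front face to the stop is 0.230 minus this value, so with the 40 mm block snug in between it reads 0.190. Range 0 to 0.235. It slides with about 3 N of friction and stays where it is left.
- carriage_knob (a point): Middle of the black upright knob on the red carriage, 82 mm above the table; axes as the jig's. Knob: 20 mm along the track, 16 mm across it (grip it across), from 56 to 102 mm above the table. Carriage body below it: 40 mm along the track (front face 20 mm ahead of this point), 44 mm wide, top 56 mm above the table.
- gauge_blue_mid (a point): Centre of the loose steel gauge block with the blue band round its middle: 40 mm long (its x), 24 mm wide (its y), 24 mm high (z). About 0.18 kg. It lies flat in the wooden tray, whose floor is 5 mm above the table and rim 10 mm.
- gauge_red_mid (a point): Centre of a like block with a red band, 50 mm long (its x), 24 x 24 mm. To be left alone.
- gauge_yellow_mid (a point): Centre of a like block with a yellow band, 30 mm long (its x), 24 x 24 mm. To be left alone.
- capture (a joint): Travel of the green push button, m: 0 up, 0.006 fully down (about 5 N); springs back.
- capture_top (a point): Centre of the green button's top face, radius 17 mm, on a small round grey housing standing on the table. Pressed straight down.
Mind the look-alikes: they are no part of the job. Leave any pink look-alike of the part that bears gauge_blue_mid alone. Several things look just like the part that bears capture: the one meant starts nearest to the robot's base.

How it is judged:
By the outcome, as a careful person would: the job done as asked, in the order asked, and still so for the second after the job is handed in, with the robot touching nothing.
It also fails if it takes over 64 s, if anything falls off the work surface, if the arm or the gripper's body presses on something with over 40 N, if the wrist force passes 120 N, or if a joint passes its speed limit or range.

### The arm

A 6-joint arm with a two-finger parallel gripper is mounted at the origin on the work surface. World frame = base frame: x ahead of the robot, y to its left, z up, the work surface at z = 0. Lengths are in m, angles in rad, forces in N, time in s.
With the tool pointing down it reaches from about 0.3 to 0.875 m from the base axis. Payload 6.4 kg.
Tool frame: the origin (TCP) lies at the very end of the fingers, on their centre line; the grasp point (between the pads) lies 19 mm behind it; z points along the fingers, y is the line along which they close (so a half turn about z gives the same grasp; the last joint's range is limited). The gripper opens to 88 mm and grips with 3 to 60 N. Pads are 18 mm wide; open, the fingers measure 123 mm over their backs; the gripper's body (75 mm by 187 mm) begins 45 mm behind the grasp point.
Start: joints at [1.065, 0.181, 1.607, -0, 1.354, -0.206], TCP at [0.17, 0.549, 0.213] pointing down, gripper open.
Joint ranges: [-2.99, 2.99], [-0.89, 2.07], [0.3, 2.58], [-1.14, 4.28], [0, 2.63], [-3.12, 3.12]. Speed limits (rad/s): [2.57, 2.57, 3.01, 3.14, 3.14, 3.14].

### API

Orientations are given as a unit quaternion [x, y, z, w].
In Python, from workcell import robot gives the robot as it stands.
- The arm moves only by the tool servo_tool, never from a script. Its argument "plan" is one flat list of numbers, 7 for each row, row after row: the shift along the tool's x, y, z in m, then the turn, a rotation vector about the tool's x, y, z in degrees, then the closure, from 0 (fully open) to 1 (shut). A call has 1 to 12 rows; each row shifts and turns the commanded pose from where the row before left it, along the tool's axes as they then stand; what a row does not reach is not made up. A row lasts 1/8 s, in which the tool goes at most 62.5 mm and 10.7 degrees, less where a joint would pass 70% of its speed; a pose out of reach is approached as far as the arm can. A call is refused whole if a number of a shift passes 0.0625 or a number of a turn 10.7, either way. A call with a gripper value outside its range is refused whole. The fingers move at their own pace and stop on an object; "force" is the grip in N (left out, the last holds). Time passes only in rows, so rows that do not move let the fingers close. It gives the time, the measured TCP pose, the force, the opening and the grip force at its end, in the units of the state.
- robot.observe(): the state, without advancing time (a new reading comes with each control period).
- robot.snapshot(name): name is "side" or "top" or "wrist"; returns the picture (480x640x3 uint8, red, green, blue); there is no depth.
- robot.camera_model(name): a dict with "intrinsics" (3x3 intrinsics, pixels), "rvec" (rotation vector, rad) and "tvec" (3), from world to camera coordinates, as OpenCV has them; the wrist camera has in their place "hand_eye" (4x4, takes a point from camera to tool coordinates, whose origin is the TCP and whose axes are the flange's). Camera axes: x right, y down, z forward; pixel columns grow to the right and rows downward; lengths in m; the calibration is good to about 2 mm. A picture is of the moment at which its call begins: read the wrist's pose just before it. camera_model takes no time and is no camera call.
- robot.close_job(): hands the job in; it is judged then, once.
The state is a dict: "clock": time; "q": joint angles; "joint_vel": joint speeds; "effort": joint torques, N m; "eef_pos": TCP position; "orientation": TCP orientation; "force": force on the tool from outside, world axes, zero at the start; "ft_torque": the same for the moment, N m; "gripper_width": opening from 0.0 (shut) to 1.0 (fully open); "finger_force": force on a finger pad.
Only numpy, scipy, OpenCV 4.12 (cv2) and the standard library are available. Lean on these libraries where they do the work, as an engineer would, in place of code of your own. Each camera call takes 0.05 s, during which the arm holds its last target. There are 200 camera calls.

## Working session

There is one attempt and no reset: what is moved stays moved. The work goes in short steps, Python scripts to look and compute and a tool call to move; the robot and the scene stay as the last step left them, time stands still between calls to the robot, and variables do not carry over. Pictures are saved under pics/ and viewed, at most 10 in all, crops included, and the job is handed in when it is done.

Besides the shell and the picture viewer there is one more tool, called after "Request:" as a command line: name --argument value ..., lists and objects as JSON in quotes. servo_tool: Moves the arm, as the interface text tells. Its arguments: {"type":"object","properties":{"plan":{"type":"array"},"force":{"type":"number"}},"required":["plan"]}

```bash
mkdir -p pics; cat > h.py <<'E'
import numpy as np,cv2
from scipy.spatial.transform import Rotation as R
from workcell import robot
def snap(n,f,crop=None,s=1):
    o=robot.observe(); im=robot.snapshot(n)[:,:,::-1]
    if crop: x0,y0,x1,y1=crop; im=im[y0:y1,x0:x1]
    if s!=1: im=cv2.resize(im,None,fx=s,fy=s,interpolation=cv2.INTER_CUBIC)
    cv2.imwrite('pics/'+f,im); return o
def cam(n,o=None):
    m=robot.camera_model(n);K=np.array(m['intrinsics'])
    if n=='wrist':
        H=np.array(m['hand_eye']);T=np.eye(4);T[:3,:3]=R.from_quat(o['orientation']).as_matrix();T[:3,3]=o['eef_pos']
        W=T@H;return K,W[:3,:3],W[:3,3]
    r=cv2.Rodrigues(np.array(m['rvec']))[0];return K,r.T,-r.T@np.array(m['tvec']).ravel()
def px(n,uv,z,o=None):
    K,Rw,c=cam(n,o);d=Rw@np.linalg.solve(K,[uv[0],uv[1],1.]);return c+d*(z-c[2])/d[2]
def proj(n,p,o=None):
    K,Rw,c=cam(n,o);q=K@(Rw.T@(np.array(p)-c));return q[:2]/q[2]
def rel(p,q=None,o=None):
    "shift in tool axes to p, rotvec deg to q"
    o=o or robot.observe();r=R.from_quat(o['orientation']);s=r.inv().apply(np.array(p)-o['eef_pos'])
    t=(r.inv()*q).as_rotvec(degrees=True) if q is not None else None
    return s.round(4),None if t is None else t.round(2)
E
python3 - <<'E'
from h import *
o=snap('top','t1.png'); snap('side','s1.png')
print(o); 
for n in('top','side'): print(cam(n))
E
```

```text
{'clock': 0.0, 'q': array([ 1.06469751e+00,  1.81483573e-01,  1.60799175e+00, -1.41377403e-05,
        1.35379677e+00, -2.06298850e-01]), 'joint_vel': array([ 0.00078378, -0.00092451, -0.00109229,  0.00075863,  0.00029293,
        0.00030232]), 'effort': array([-2.45707131e-03, -4.33873451e+01, -3.41834772e+01,  6.99798879e-02,
        3.83757858e-02, -1.62200440e-04]), 'eef_pos': array([0.16951949, 0.54884776, 0.21245035]), 'orientation': array([ 1.49337677e-01,  9.88785898e-01, -7.89414095e-04, -2.86352709e-04]), 'force': array([-0.17125568,  0.81879669,  0.13661517]), 'ft_torque': array([0.03623739, 0.01052486, 0.06128467]), 'finger_force': 0.0, 'gripper_width': 1.002434495277191}
(array([[497.07211392,   0.        , 315.87463218],
       [  0.        , 497.07211392, 237.35455921],
       [  0.        ,   0.        ,   1.        ]]), array([[ 0.00282117, -0.99717774,  0.07502394],
       [-0.99950934, -0.00515223, -0.03089549],
       [ 0.03119484, -0.07489997, -0.996703  ]]), array([ 0.51317705, -0.01093505,  1.17269143]))
(array([[482.56079384,   0.        , 320.76444574],
       [  0.        , 482.56079384, 236.9668908 ],
       [  0.        ,   0.        ,   1.        ]]), array([[ 0.67882679, -0.46744442,  0.5662949 ],
       [-0.73408471, -0.41340032,  0.53872054],
       [-0.01771542, -0.78140636, -0.62377101]]), array([ 0.02457658, -0.53887367,  0.7169081 ]))
```

View pics/t1.png

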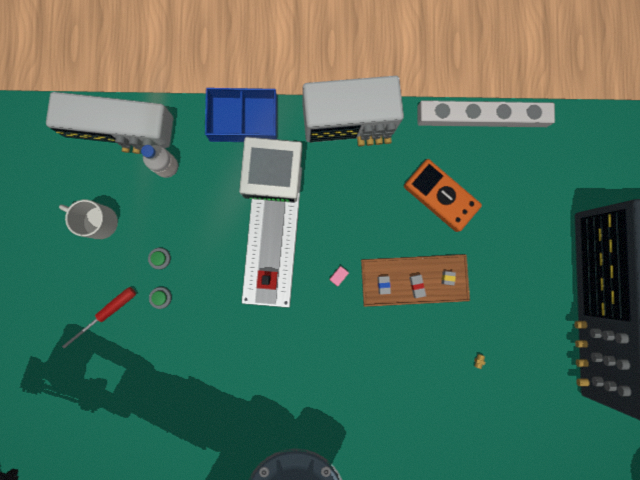

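View pics/s1.png

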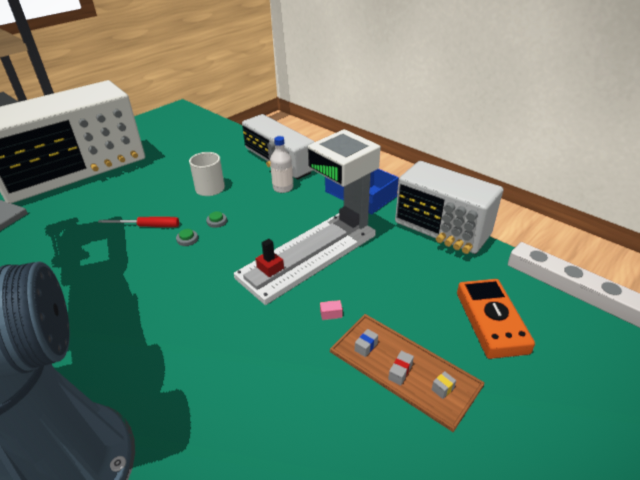

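Top view: jig with near corners about (243,304) and (290,306), blue block at (385,285), and buttons at (160,298) (nearer the base) and (158,258). I'll take an enlarged crop.

```bash
python3 - <<'E'
from h import *
snap('top','t2.png',(235,180,475,312),3.3)
for n,uv,z in[('btnA',(160,298),.03),('btnB',(158,258),.03)]: print(n,px('top',uv,z))
E
```

```text
btnA [0.45970973 0.30624293 0.03      ]
btnB [0.55019579 0.31311721 0.03      ]
```

View pics/t2.png

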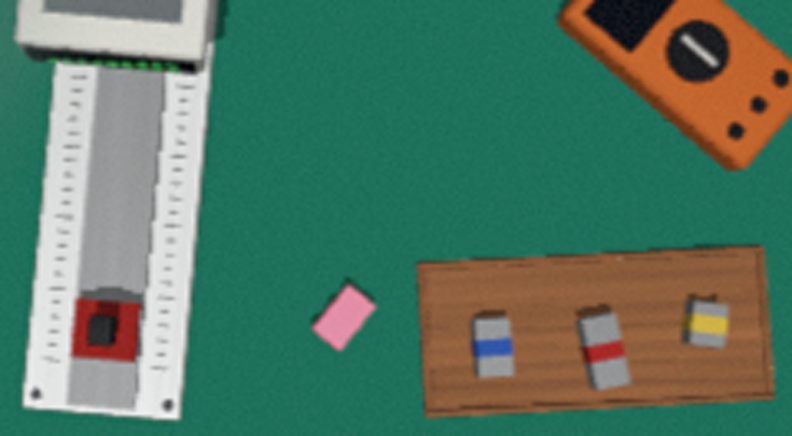

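```bash
python3 - <<'E'
from h import *
f=lambda u,v,z:px('top',(235+u/3.3,180+v/3.3),z)[:2]
A,B=f(24,407,.018),f(180,418,.018);C,D=f(57,62,.018),f(212,50,.018)
print(A,B,np.linalg.norm(A-B),'left dir',np.degrees(np.arctan2(*(C-A)[::-1])),'right',np.degrees(np.arctan2(*(D-B)[::-1])),'near edge',np.degrees(np.arctan2(*(A-B)[::-1]))-90)
K1=[f(*p,.056) for p in[(76,298),(139,302),(72,357),(136,361)]];k=np.mean(K1,0);print('carr top',k,np.linalg.norm(K1[0]-K1[1]),np.linalg.norm(K1[0]-K1[2]),'knob',f(102,330,.102))
b=[f(*p,.029) for p in[(474,317),(510,317),(514,375),(478,377)]];print('blue',np.mean(b,0),np.linalg.norm(b[0]-b[1]),np.linalg.norm(b[1]-b[2]),np.degrees(np.arctan2(*(b[0]+b[1]-b[2]-b[3])[::-1])))
y=np.radians(np.mean([np.degrees(np.arctan2(*(C-A)[::-1])),np.degrees(np.arctan2(*(D-B)[::-1]))]))
x=np.array([np.cos(y),np.sin(y)]);m=(A+B)/2;o=m+.155*x;print('jig',np.degrees(y),o,'carr in jig',(k-o)@x,(k-o)@[-x[1],x[0]])
E
```

```text
[0.44723181 0.12199549] [0.43972374 0.01347809] 0.10877681725163683 left dir -4.691255779665168 right -4.61532441284894 near edge -3.9578610166967962
carr top [0.50154991 0.06324508] 0.04268070025276825 0.03982809043555795 knob [0.50167411 0.06262409]
blue [ 0.49012901 -0.2051952 ] 0.025264274546384434 0.04036665498910489 3.481555686920515
jig -4.653290096257054 [0.59796687 0.05516226] carr in jig -0.09675488068505604 0.00023425488309705234
```

Request:
servo_tool --plan '[0,0,0,0,0,-10.4,0.5,0,0,0,0,0,-10.3,0.5,-0.02,-0.055,0,0,0,0,0.5,-0.02,-0.055,0,0,0,0,0.5,-0.02,-0.055,0,0,0,0,0.5,-0.02,-0.055,0,0,0,0,0.5,-0.02,-0.055,0,0,0,0,0.5,-0.02,-0.055,0,0,0,0,0.5,-0.02,-0.055,0,0,0,0,0.5,-0.02,-0.055,0,0,0,0,0.5]' --force 20

```text
clock: 1.4
eef_pos: [0.3569, 0.1183, 0.2135]
orientation: [-0.031, 1.0, 0.0, 0.0]
force: [1.6, 0.6, 0.3]
gripper_width: 0.5
finger_force: 0.0
```

Request:
servo_tool --plan '[-0.02,-0.055,0,0,0,0,0.5,-0.02,-0.055,0,0,0,0,0.5,-0.02,-0.055,0,0,0,0,0.5,-0.02,-0.055,0,0,0,0,0.5,-0.02,-0.055,0,0,0,0,0.5,-0.014,-0.055,0,0,0,0,0.5,0,0,0.02,0,0,0,0.5,0,0,0,0,0,0,0.5]'

```text
clock: 2.4
eef_pos: [0.4893, -0.202, 0.1913]
orientation: [-0.03, 1.0, 0.001, -0.002]
force: [-0.1, -0.2, -0.0]
gripper_width: 0.5
finger_force: 0.0
```

```bash
python3 - <<'E'
from h import *
o=snap('wrist','w1.png');print(o['clock'],o['eef_pos'],R.from_quat(o['orientation']).as_matrix().round(3),o['gripper_width'])
print(robot.camera_model('wrist'))
y=np.radians(3.5)
q=R.from_matrix(np.array([[-np.cos(y),-np.sin(y),0],[-np.sin(y),np.cos(y),0],[0,0,-1]]).T.T@np.eye(3))
print(proj('wrist',[.490,-.205,.029],o))
E
```

```text
2.4 [ 0.48925209 -0.20201484  0.19127312] [[-0.998 -0.06  -0.004]
 [-0.06   0.998  0.003]
 [ 0.004  0.003 -1.   ]] 0.5002170073735713
{'intrinsics': array([[424.13161525,   0.        , 323.40549107],
       [  0.        , 424.13161525, 232.95909807],
       [  0.        ,   0.        ,   1.        ]]), 'hand_eye': array([[-2.78419041e-04, -9.53097622e-01, -3.02662925e-01,
         7.81884131e-02],
       [ 9.99999761e-01, -4.56857514e-04,  5.18764680e-04,
        -6.31021377e-04],
       [-6.32707214e-04, -3.02662708e-01,  9.53097521e-01,
        -1.70925714e-01],
       [ 0.00000000e+00,  0.00000000e+00,  0.00000000e+00,
         1.00000000e+00]])}
[319.60265622 201.62753077]
```

View pics/w1.png

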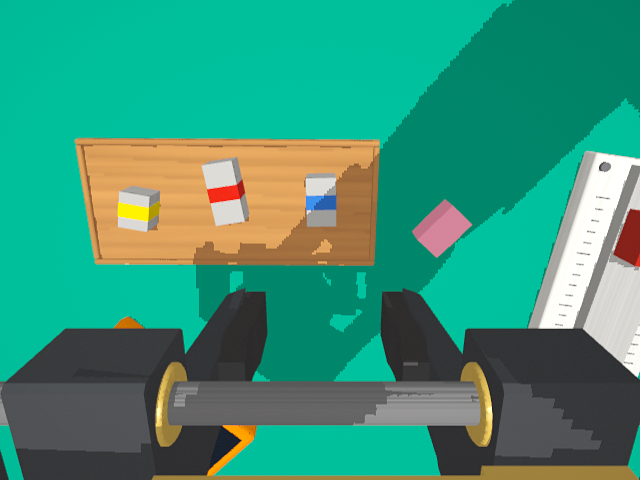

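Wrist view: blue block's top is centred at about (321,202), against a predicted (320,202). It's square to the tool and clear of the red block and rim. Descending and gripping.

Request:
servo_tool --plan '[-0.001,-0.002,0.05,0,0,0,0.5,0,0,0.05,0,0,0,0.5,0,0,0.04,0,0,0,0.5,0,0,0.025,0,0,0,0.5,0,0,0.016,0,0,0,0.5,0,0,0,0,0,0,0.5,0,0,0,0,0,0,1,0,0,0,0,0,0,1,0,0,0,0,0,0,1,0,0,0,0,0,0,1]' --force 25

```text
clock: 3.7
eef_pos: [0.4919, -0.2044, 0.0127]
orientation: [-0.031, 1.0, -0.0, 0.0]
force: [-0.6, -0.2, -0.2]
gripper_width: 0.066
finger_force: 0.0
```

```bash
python3 - <<'E'
from h import *
o=snap('wrist','w2.png');print(o['clock'],o['eef_pos'],o['gripper_width'],o['finger_force'])
E
```

```text
3.7 [ 0.4919047  -0.20443089  0.01268448] 0.06620304968567257 0.0
```

View pics/w2.png

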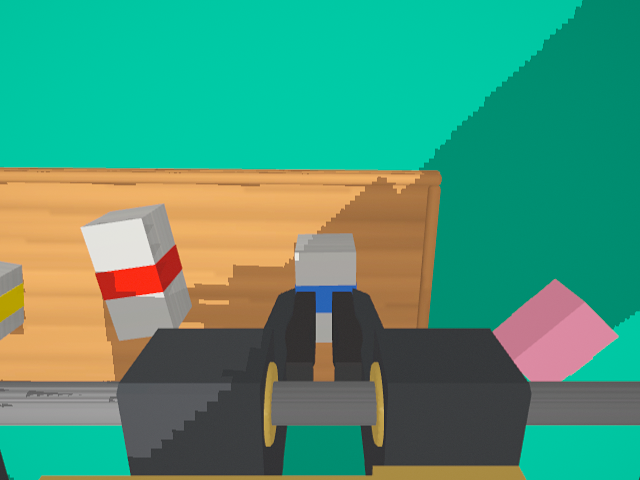

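Fingertips (rows ~292) lie over the block's top at a 6 mm gap, so they did not straddle it. I'll check the true tip height from the side.

```bash
python3 - <<'E'
from h import *
o=robot.observe()
im=robot.snapshot('side')[:,:,::-1].copy()
p=proj('side',o['eef_pos']).round().astype(int);print(p,proj('side',[.490,-.204,.029]),proj('side',[.490,-.204,.005]))
x,y=p;x0,y0=max(0,x-100),y-110
im=cv2.resize(im[y0:y0+150,x0:x0+200],None,fx=4,fy=4,interpolation=cv2.INTER_CUBIC)
cv2.imwrite('pics/s2.png',im);print(x0,y0)
E
```

```text
[367 343] [366.254768   337.30708653] [365.71893199 345.80636645]
267 233
```

View pics/s2.png

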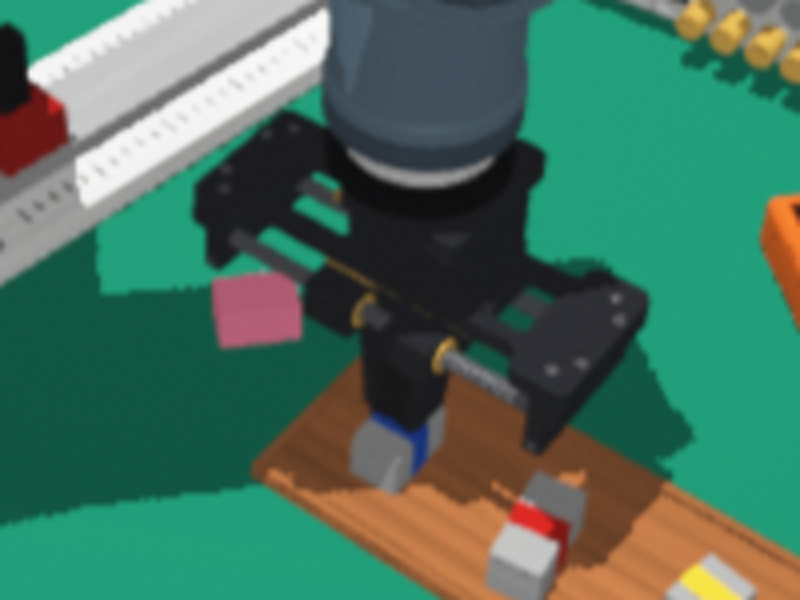

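Request:
servo_tool --plan '[0,0,0,0,0,0,1,0,0,0,0,0,0,1]'

```text
clock: 4.05
eef_pos: [0.4917, -0.2043, 0.0123]
orientation: [-0.031, 1.0, 0.0, -0.0]
force: [-0.3, -0.5, 0.3]
gripper_width: 0.006
finger_force: 0.0
```

The fingertips at image row 292, with the 44 mm gap spanning 116 px, put the visible tips about 22 mm short of the reported TCP. So they closed just above the block. I'll open, descend about 20 mm further while watching the force, and move 3 mm back.

Request:
servo_tool --plan '[0.003,0,0,0,0,0,0.5,0,0,0,0,0,0,0.5,0,0,0,0,0,0,0.5,0,0,0,0,0,0,0.5,0,0,0.005,0,0,0,0.5,0,0,0.005,0,0,0,0.5,0,0,0,0,0,0,0.5]'

```text
clock: 4.92
eef_pos: [0.4882, -0.2041, 0.0016]
orientation: [-0.031, 1.0, 0.0, -0.001]
force: [-0.7, -0.0, 0.0]
gripper_width: 0.5
finger_force: 0.0
```

Request:
servo_tool --plan '[0,0,0.004,0,0,0,0.5,0,0,0.004,0,0,0,0.5,0,0,0.002,0,0,0,0.5,0,0,0,0,0,0,1,0,0,0,0,0,0,1,0,0,0,0,0,0,1,0,0,0,0,0,0,1]'

```text
clock: 5.8
eef_pos: [0.4888, -0.2045, -0.0076]
orientation: [-0.031, 1.0, -0.0, 0.0]
force: [-0.4, 0.4, 0.2]
gripper_width: 0.268
finger_force: 25.0
```

Gripped, width 23.6 mm. Lift, turn to the jig's yaw, and go over jig x=0.

Request:
servo_tool --plan '[0,0,-0.03,0,0,0,1,0,0,-0.04,0,0,0,1,0,0,-0.05,0,0,8.1,1,-0.0146,0.0446,0,0,0,0,1,-0.0146,0.0446,0,0,0,0,1,-0.0146,0.0446,0,0,0,0,1,-0.0146,0.0446,0,0,0,0,1,-0.0146,0.0446,0,0,0,0,1,-0.0146,0.0446,0,0,0,0,1,0,0,0,0,0,0,1,0,0,0,0,0,0,1]'

```text
clock: 7.18
eef_pos: [0.5968, 0.0551, 0.1118]
orientation: [0.04, 0.999, -0.0, -0.001]
force: [-0.7, -1.3, -1.4]
gripper_width: 0.267
finger_force: 25.0
```

```bash
python3 - <<'E'
from h import *
o=snap('wrist','w3.png');print(o['eef_pos'],o['gripper_width'],R.from_quat(o['orientation']).as_matrix().round(4))
y=np.radians(-4.65);J=lambda a,b,z:[.598+a*np.cos(y)-b*np.sin(y),.0552+a*np.sin(y)+b*np.cos(y),z]
for s in[(-.155,.055,.018),(-.155,-.055,.018),(-.15,.024,.03),(-.15,-.024,.03),(-.03,.055,.018),(-.03,-.055,.018),(-.03,.024,.03),(-.03,-.024,.03),(-.097,0,.102)]: print(s,proj('wrist',J(*s),o).round(1))
E
```

```text
[0.5967809  0.05506498 0.11179658] 0.26670393039727347 [[-9.969e-01  7.920e-02 -1.200e-03]
 [ 7.920e-02  9.969e-01 -4.000e-04]
 [ 1.200e-03 -5.000e-04 -1.000e+00]]
(-0.155, 0.055, 0.018) [426.8 -48. ]
(-0.155, -0.055, 0.018) [223.6 -48.4]
(-0.15, 0.024, 0.03) [371.6 -44.6]
(-0.15, -0.024, 0.03) [278.9 -44.8]
(-0.03, 0.055, 0.018) [411.9 180.7]
(-0.03, -0.055, 0.018) [237.3 180.4]
(-0.03, 0.024, 0.03) [364.4 184.3]
(-0.03, -0.024, 0.03) [284.9 184.2]
(-0.097, 0, 0.102) [325.6  51.2]
```

View pics/w3.png

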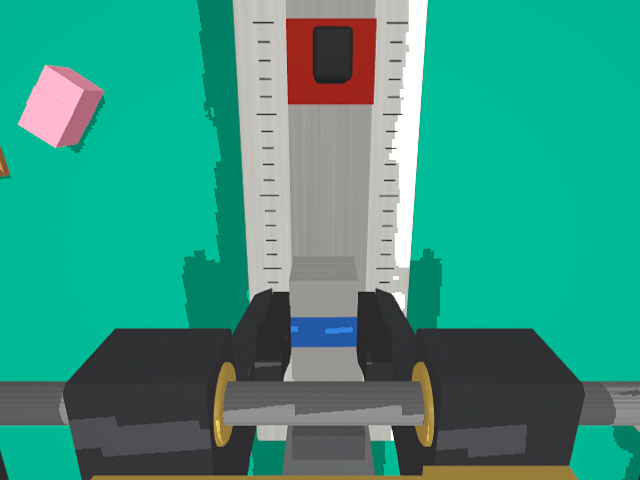

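Wrist view: bed centre is at column ~330.5, with the knob at ~332 (row 55), and the gripped block is at 323.5. The jig therefore lies about 3 mm further along +y, with no yaw error visible. Shift 3 mm and lower.

Request:
servo_tool --plan '[0,0.003,0.04,0,0,0,1,0,0,0.03,0,0,0,1,0,0,0.014,0,0,0,1,0,0,0.004,0,0,0,1,0,0,0.003,0,0,0,1,0,0,0,0,0,0,1]'

```text
clock: 7.98
eef_pos: [0.5984, 0.0581, 0.0223]
orientation: [0.04, 0.999, -0.0, 0.001]
force: [-0.3, -0.5, -1.1]
gripper_width: 0.268
finger_force: 25.0
```

Request:
servo_tool --plan '[0,0,0.002,0,0,0,1,0,0,0.001,0,0,0,1,0,0,0.001,0,0,0,1,0,0,0,0,0,0,1]'

```text
clock: 8.48
eef_pos: [0.5977, 0.0584, 0.0174]
orientation: [0.04, 0.999, 0.0, 0.0]
force: [0.2, -0.6, 0.2]
gripper_width: 0.267
finger_force: 25.0
```

Request:
servo_tool --plan '[0,0,0.001,0,0,0,1,0,0,0,0,0,0,1]'

```text
clock: 8.72
eef_pos: [0.5977, 0.0583, 0.0174]
orientation: [0.04, 0.999, -0.0, -0.0]
force: [-3.7, 0.4, 7.8]
gripper_width: 0.273
finger_force: 25.0
```

Contact with the bed at 8 N. Release, rise, lean 40°, and go to just above the knob.

Request:
servo_tool --plan '[0,0,0,0,0,0,0.55,0,0,0,0,0,0,0.55,0,0,0,0,0,0,0.55,0,0,-0.02,0,0,0,0.55,0,0,-0.05,0,0,0,0.55,0,0,-0.05,0,0,0,0.55,0,0,0,0,-10,0,0.55,0,0,0,0,-10,0,0.55,0,0,0,0,-10,0,0.55,0,0,0,0,-10,0,0.55,0,0,0,0,0,0,0.55]'

```text
clock: 10.1
eef_pos: [0.5933, 0.0591, 0.1334]
orientation: [0.037, 0.94, -0.013, 0.338]
force: [0.1, -0.4, 0.1]
gripper_width: 0.452
finger_force: 0.0
```

```bash
python3 - <<'E'
from h import *
o=snap('wrist','w4.png');snap('top','t4.png');print(o['eef_pos'],o['q'].round(2));M=R.from_quat(o['orientation']).as_matrix();print(M.round(3))
y=np.radians(-4.65);X=np.array([np.cos(y),np.sin(y),0]);Y=np.array([-X[1],X[0],0]);J0=np.array([.5977,.0583,0])
T=J0+X*(-.097+.0193)+[0,0,.062];print('to grasp',rel(T))
for p in[(-.097,0,.102),(-.077,.022,.056),(-.077,-.022,.056)]: print(proj('wrist',J0+X*p[0]+Y*p[1]+[0,0,p[2]],o).round(1))
E
```

```text
[0.59326116 0.05912937 0.13343079] [-0.11 -0.02  2.19  0.07  0.29 -1.67]
[[-0.768  0.079  0.635]
 [ 0.061  0.997 -0.05 ]
 [-0.637  0.    -0.771]]
to grasp (array([1.094e-01, 1.000e-04, 7.700e-03]), None)
[324.1  53. ]
[379.4  27.4]
[268.   27.3]
```

View pics/w4.png

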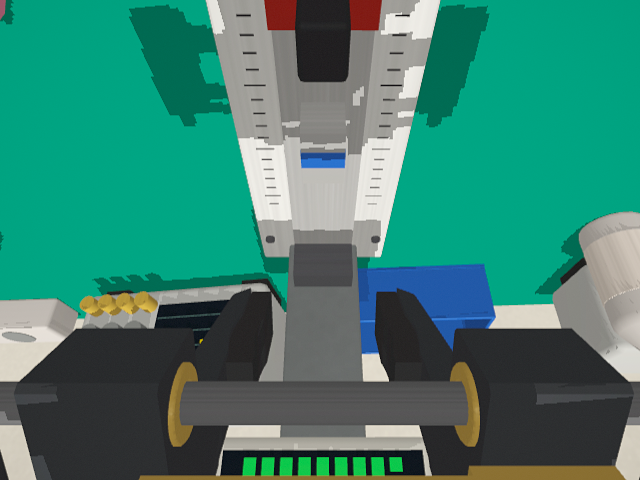

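Wrist view: block lies square in the bed's middle at (323,155), and the knob is ahead at column 324 (rows 0–82). Half-way approach first, watching joint 5.

Request:
servo_tool --plan '[0.02,0,0.003,0,0,0,0.55,0.02,0,0.003,0,0,0,0.55,0.02,0,0.002,0,0,0,0.55,0,0,0,0,0,0,0.55]'

```text
clock: 10.7
eef_pos: [0.5584, 0.0614, 0.0923]
orientation: [0.038, 0.939, -0.013, 0.341]
force: [1.2, -0.2, 0.3]
gripper_width: 0.45
finger_force: 0.0
```

```bash
python3 - <<'E'
from h import *
o=robot.observe();print(o['eef_pos'],o['q'].round(2))
y=np.radians(-4.65);X=np.array([np.cos(y),np.sin(y),0]);J0=np.array([.5977,.0583,0])
print(rel(J0+X*(-.097+.0193)+[0,0,.062]))
E
```

```text
[0.5584415  0.06144495 0.09226369] [-0.12 -0.    2.29  0.15  0.16 -1.74]
(array([ 0.0488,  0.0001, -0.0014]), None)
```

Request:
servo_tool --plan '[0,0,0,0,9,0,0.55,0,0,0,0,0,0,0.55]'

```text
clock: 10.95
eef_pos: [0.5632, 0.0606, 0.0969]
orientation: [0.038, 0.962, -0.011, 0.271]
force: [1.3, 0.0, 0.4]
gripper_width: 0.45
finger_force: 0.0
```

```bash
python3 - <<'E'
from h import *
o=robot.observe();print(o['eef_pos'],o['q'].round(2))
y=np.radians(-4.65);X=np.array([np.cos(y),np.sin(y),0]);J0=np.array([.5977,.0583,0])
print(rel(J0+X*(-.097+.0155)+[0,0,.060]),R.from_quat(o['orientation']).as_matrix().round(3))
E
```

```text
[0.56321675 0.06056193 0.09687125] [-0.11  0.02  2.17  0.04  0.4  -1.64]
(array([0.0593, 0.0006, 0.0069]), None) [[-0.85   0.08   0.521]
 [ 0.068  0.997 -0.042]
 [-0.523 -0.001 -0.852]]
```

Request:
servo_tool --plan '[0.02,0,0.002,0,0,0,0.55,0.02,0,0.002,0,0,0,0.55,0.012,0,0.002,0,0,0,0.55,0.007,0,0.001,0,0,0,0.55,0,0,0,0,0,0,0.55,0,0,0,0,0,0,1,0,0,0,0,0,0,1,0,0,0,0,0,0,1,0,0,0,0,0,0,1,0,0,0,0,0,0,1]' --force 25

```text
clock: 12.2
eef_pos: [0.5107, 0.0654, 0.0557]
orientation: [0.038, 0.963, -0.011, 0.268]
force: [2.0, 2.3, 1.0]
gripper_width: 0.179
finger_force: 25.0
```

Knob gripped (15.8 mm). Slide about 96 mm along +x.

Request:
servo_tool --plan '[-0.0051,0,0.0031,0,0,0,1,-0.0103,0,0.0062,0,0,0,1,-0.0103,0,0.0062,0,0,0,1,-0.0103,0,0.0062,0,0,0,1,-0.0103,0,0.0062,0,0,0,1,-0.0103,0,0.0062,0,0,0,1,-0.0103,0,0.0062,0,0,0,1,-0.0103,0,0.0062,0,0,0,1,-0.0051,0,0.0031,0,0,0,1,0,0,0,0,0,0,1]'

```text
clock: 13.45
eef_pos: [0.6069, 0.0576, 0.0557]
orientation: [0.038, 0.963, -0.011, 0.268]
force: [3.2, 2.6, 1.2]
gripper_width: 0.18
finger_force: 25.0
```

Request:
servo_tool --plan '[0,0,0,0,0,0,0.6,0,0,0,0,0,0,0.6,0,0,0,0,0,0,0.6,-0.005,0,0,0,-4.5,0,0.6,-0.004,0,0.001,0,-4.5,0,0.6,0,0,0,0,0,0,0.6,0,0,0,0,0,0,1,0,0,0,0,0,0,1,0,0,0,0,0,0,1,0,0,0,0,0,0,1]'

```text
clock: 14.7
eef_pos: [0.6148, 0.057, 0.0599]
orientation: [0.037, 0.939, -0.014, 0.342]
force: [2.4, 1.5, 1.1]
gripper_width: 0.178
finger_force: 25.0
```

```bash
python3 - <<'E'
from h import *
o=snap('wrist','w5.png');print(o['eef_pos'],o['q'].round(2),R.from_quat(o['orientation']).as_matrix().round(3),o['force'])
y=np.radians(-4.65);print(R.from_quat(o['orientation']).inv().apply([np.cos(y),np.sin(y),0]))
E
```

```text
[0.61480832 0.05696319 0.05991111] [-0.11  0.2   2.16  0.24  0.08 -1.83] [[-0.763  0.08   0.642]
 [ 0.061  0.997 -0.051]
 [-0.644 -0.    -0.765]] [2.40795076 1.45866659 1.08699839]
[-0.76512676 -0.00133173  0.6438783 ]
```

View pics/w5.png

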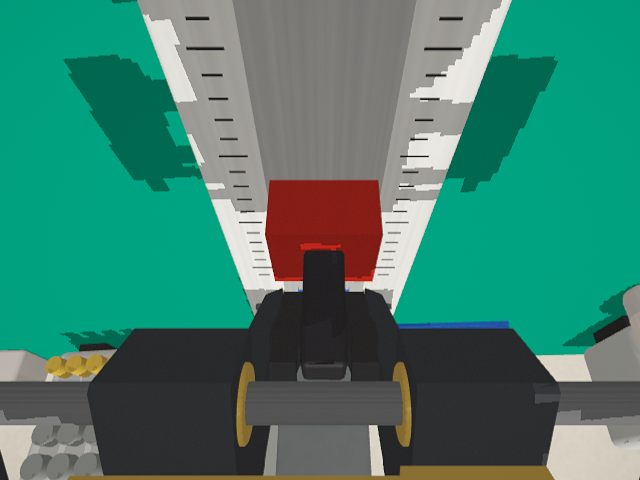

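Knob is regripped with the 40° lean. Slide about 60 mm, then creep.

Request:
servo_tool --plan '[-0.0046,0,0.0039,0,0,0,1,-0.0077,0,0.0064,0,0,0,1,-0.0077,0,0.0064,0,0,0,1,-0.0077,0,0.0064,0,0,0,1,-0.0077,0,0.0064,0,0,0,1,-0.0077,0,0.0064,0,0,0,1,-0.0046,0,0.0039,0,0,0,1,0,0,0,0,0,0,1]'

```text
clock: 15.75
eef_pos: [0.6768, 0.0519, 0.06]
orientation: [0.038, 0.939, -0.014, 0.342]
force: [2.3, 0.9, 1.9]
gripper_width: 0.178
finger_force: 25.0
```

Request:
servo_tool --plan '[-0.0015,0,0.0013,0,0,0,1,-0.0015,0,0.0013,0,0,0,1,-0.0015,0,0.0013,0,0,0,1,0,0,0,0,0,0,1]'

```text
clock: 16.25
eef_pos: [0.6821, 0.0515, 0.0599]
orientation: [0.038, 0.939, -0.014, 0.342]
force: [-1.2, 1.1, 5.8]
gripper_width: 0.174
finger_force: 25.0
```

Request:
servo_tool --plan '[-0.0008,0,0.0006,0,0,0,1,-0.0008,0,0.0006,0,0,0,1,0,0,0,0,0,0,1]'

```text
clock: 16.62
eef_pos: [0.684, 0.0514, 0.0599]
orientation: [0.038, 0.939, -0.014, 0.342]
force: [-2.2, -0.4, 6.3]
gripper_width: 0.179
finger_force: 25.0
```

Request:
servo_tool --plan '[-0.0008,0,0.0006,0,0,0,1,0,0,0,0,0,0,1]'

```text
clock: 16.88
eef_pos: [0.6842, 0.0514, 0.0598]
orientation: [0.037, 0.939, -0.014, 0.342]
force: [-11.5, -1.0, 12.2]
gripper_width: 0.179
finger_force: 25.0
```

Request:
servo_tool --plan '[-0.0008,0,0.0006,0,0,0,1,0,0,0,0,0,0,1]'

```text
clock: 17.12
eef_pos: [0.6843, 0.0514, 0.0598]
orientation: [0.037, 0.939, -0.014, 0.341]
force: [-21.7, -1.3, 22.0]
gripper_width: 0.181
finger_force: 25.0
```

Hard stop at 0.684, force rising to 22 N. Total carriage travel is about 166 mm against 167 expected for the 40 mm block. Release and retreat along the tool.

Request:
servo_tool --plan '[0,0,0,0,0,0,0.6,0,0,0,0,0,0,0.6,0,0,0,0,0,0,0.6,0,0,-0.02,0,0,0,0.6,0,0,-0.04,0,0,0,0.6,0,0,-0.05,0,0,0,0.6,0,0,-0.05,0,0,0,0.6,0,0,0,0,10,0,0.6,0,0,0,0,10,0,0.6,0,0,0,0,10,0,0.6,0,0,0,0,10,0,0.6,0,0,0,0,0,0,1]'

```text
clock: 18.62
eef_pos: [0.585, 0.0589, 0.1803]
orientation: [0.04, 0.999, 0.0, -0.001]
force: [0.3, -0.0, -0.3]
gripper_width: 0.315
finger_force: 0.0
```

```bash
python3 - <<'E'
from h import *
y=np.radians(-4.65);X=np.array([np.cos(y),np.sin(y),0]);J0=np.array([.5977,.0583,0])
a=proj('side',J0+X*.11+[0,0,.045]);print(a)
c=a.astype(int)
o=robot.observe();print(o['eef_pos'],o['force'])
ji=robot.snapshot('side')[:,:,::-1]
A=cv2.resize(ji[c[1]-35:c[1]+40,c[0]-60:c[0]+40],None,fx=6,fy=6,interpolation=cv2.INTER_CUBIC)[:450]
T=robot.snapshot('top')[:,:,::-1]; B=cv2.resize(T[235:320,130:190],None,fx=3,fy=3,interpolation=cv2.INTER_CUBIC)
C=np.zeros((450,600+180,3),np.uint8);C[:,:600]=A;C[:255,600:]=B;cv2.imwrite('pics/v.png',C)
E
```

```text
[339.48374154 220.93192478]
[0.58495449 0.05886919 0.18025818] [ 0.25346075 -0.0149683  -0.33335023]
```

View pics/v.png

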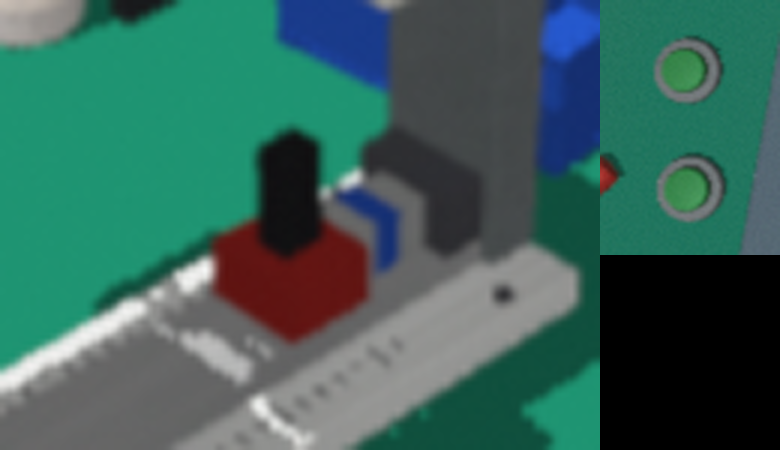

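Snug and square: carriage, blue-banded block and stop are in contact. The target button cap is at top pixel (158.7,297.7). Triangulate its height with the side view, where it sits at about (187,236).

```bash
python3 - <<'E'
from h import *
for z in(.015,.02,.025,.03,.04):
    p=px('top',(158.7,297.7),z);print(z,p.round(4),proj('side',p).round(1))
im=robot.snapshot('side').astype(int);m=(im[...,1]-im[...,0]>50)
hsv=cv2.cvtColor(robot.snapshot('side'),cv2.COLOR_RGB2HSV);print(hsv[232:242:2,182:194:3,:].tolist()[2],hsv[250,187])
mm=cv2.inRange(hsv,(50,130,0),(68,255,255));mm[:205]=0;mm[255:]=0;mm[:,:165]=0;mm[:,240:]=0
n,l,s,c=cv2.connectedComponentsWithStats(mm);print(s,c)
p=px('top',(158.7,297.7),.027);print(rel([p[0],p[1],.08]))
E
```

```text
0.015 [0.4597 0.3134 0.015 ] [186.6 233.9]
0.02 [0.4599 0.312  0.02  ] [186.6 232.4]
0.025 [0.4601 0.3106 0.025 ] [186.7 231. ]
0.03 [0.4604 0.3092 0.03  ] [186.7 229.5]
0.04 [0.4608 0.3064 0.04  ] [186.7 226.5]
[[67, 172, 156], [67, 171, 155], [67, 172, 129], [67, 169, 86]] [ 81 203 147]
[[     0      0    640    480 307002]
 [   210    212     12     10     91]
 [   179    230     14     10    107]] [[319.57739038 239.50864815]
 [215.49450549 216.45054945]
 [185.90654206 234.28971963]]
(array([0.1416, 0.2398, 0.1016]), None)
```

Request:
servo_tool --plan '[0.0241,0.0406,0,0,0,0,1,0.0241,0.0406,0,0,0,0,1,0.0241,0.0406,0,0,0,0,1,0.0241,0.0406,0,0,0,0,1,0.0241,0.0406,0,0,0,0,1,0.0241,0.0406,0,0,0,0,1,0,0,0.06,0,0,0,1,0,0,0.06,0,0,0,1,0,0,0.035,0,0,0,1,0,0,0,0,0,0,1]'

```text
clock: 20.08
eef_pos: [0.4554, 0.3127, 0.0252]
orientation: [0.04, 0.999, -0.001, -0.002]
force: [0.1, -0.0, 0.6]
gripper_width: 0.004
finger_force: 0.0
```

```bash
python3 - <<'E'
from h import *
o=robot.observe();print(rel([.460,.313,.0]))
hsv=cv2.cvtColor(robot.snapshot('wrist'),cv2.COLOR_RGB2HSV)
mm=cv2.inRange(hsv,(50,130,0),(68,255,255));n,l,s,c=cv2.connectedComponentsWithStats(mm)
for i in range(1,n):
    if s[i,4]>200: print(s[i],c[i],px('wrist',c[i],.018,o))
E
```

```text
(array([-0.0046,  0.0007,  0.0252]), None)
```

Request:
servo_tool --plan '[-0.004,0.001,0.01,0,0,0,1,0,0,0.008,0,0,0,1,0,0,0.003,0,0,0,1,0,0,0,0,0,0,1]'

```text
clock: 20.62
eef_pos: [0.4626, 0.3144, 0.006]
orientation: [0.04, 0.999, -0.0, -0.0]
force: [1.0, -0.1, -0.0]
gripper_width: 0.007
finger_force: 0.0
```

Request:
servo_tool --plan '[0,0,0.002,0,0,0,1,0,0,0.002,0,0,0,1,0,0,0,0,0,0,1]'

```text
clock: 21.0
eef_pos: [0.4626, 0.3144, 0.0019]
orientation: [0.04, 0.999, -0.0, -0.0]
force: [0.3, -0.4, 0.4]
gripper_width: 0.008
finger_force: 0.0
```

Request:
servo_tool --plan '[0.002,0,0.002,0,0,0,1,0,0,0.002,0,0,0,1,0,0,0,0,0,0,1]'

```text
clock: 21.38
eef_pos: [0.4605, 0.3146, -0.0022]
orientation: [0.04, 0.999, -0.0, -0.0]
force: [0.2, -0.2, 0.3]
gripper_width: 0.005
finger_force: 0.0
```

Request:
servo_tool --plan '[0,0,0.002,0,0,0,1,0,0,0.001,0,0,0,1,0,0,0,0,0,0,1]'

```text
clock: 21.75
eef_pos: [0.4609, 0.3147, -0.0048]
orientation: [0.04, 0.999, 0.0, 0.0]
force: [-1.0, 0.0, 2.1]
gripper_width: 0.004
finger_force: 1.2
```

Request:
servo_tool --plan '[0,0,0.002,0,0,0,1,0,0,0.002,0,0,0,1,0,0,0.001,0,0,0,1,0,0,0,0,0,0,1]'

```text
clock: 22.25
eef_pos: [0.461, 0.3147, -0.0091]
orientation: [0.04, 0.999, -0.0, 0.0]
force: [-3.5, -1.4, 11.2]
gripper_width: 0.002
finger_force: 5.7
```

Request:
servo_tool --plan '[0,0,0.001,0,0,0,1,0,0,0,0,0,0,1]'

```text
clock: 22.5
eef_pos: [0.461, 0.3148, -0.0092]
orientation: [0.04, 0.999, -0.0, 0.0]
force: [-5.9, -4.4, 18.9]
gripper_width: 0.001
finger_force: 9.8
```

Button bottomed: 19 N with no further travel. Lift clear.

Request:
servo_tool --plan '[0,0,0,0,0,0,1,0,0,-0.02,0,0,0,1,0,0,-0.05,0,0,0,1,0,0,-0.06,0,0,0,0.5,0,0,0,0,0,0,0.5,0,0,0,0,0,0,0.5,0,0,0,0,0,0,0.5]'

```text
clock: 23.38
eef_pos: [0.4594, 0.3141, 0.1172]
orientation: [0.04, 0.999, -0.001, -0.002]
force: [-0.6, 1.1, -0.1]
gripper_width: 0.436
finger_force: 0.0
```

```bash
python3 - <<'E'
from h import *
o=robot.observe();print(o['eef_pos'],o['force'],o['clock'])
# jig unchanged since the check?
a=cv2.imread('pics/v.png')[:450,:600];b=robot.snapshot('side')[185:260,279:379,::-1]
print(np.abs(cv2.resize(a,(100,75),interpolation=cv2.INTER_AREA).astype(int)-b).mean())
print(robot.close_job())
E
```

```text
[0.45940828 0.31406676 0.11715421] [-0.64315371  1.0623571  -0.10136116] 23.375
18.052888888888887
the job is handed in; nothing more can be done
None
```

The job is handed in at about 23 s: the blue-banded 40 mm block is held snug and square between carriage and stop, the green button nearest the base was pressed until it bottomed out, and the arm is clear of everything; I confirmed the block's fit in a picture just before the button press, but not after it.

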